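# Slide the pepper mill and oil cruet home into the condiment stand

## Task

Tidy the serving table: push the tall pepper mill and the tall oil cruet across the table, without lifting or tipping them, into the condiment stand, one into each of its two open stalls (either way round), until each is fully home against the stand's middle block. Push them only low down, at the foot, with the fingertips, and leave them standing upright. Do not disturb the other things on the table.

Things in the scene. Friction and masses are not known exactly. Their poses are not given: they have to be found in the camera images.
- stand: Low steel condiment stand, fixed, H-shaped from above; origin on the table at its middle. A middle block (40 mm along its x, 108 along its y, 30 high) carries an upright 10 mm rod with a loop (220 mm high). Two side walls (6 mm thick, 26 high, inner faces at y = -48 and +48 mm) run from x = -62 to +62 mm. Its x axis lies roughly along the table's left-right direction.
- stall_a (a point): Point on the table at the middle of the back of the stall that opens towards the stand's +x (x = +20 mm in the stand). The stall is 96 mm wide and 42 mm deep, with no floor plate: things slide in on the table itself.
- stall_b (a point): The same for the opposite stall, which opens towards the stand's -x (x = -20 mm in the stand).
- mill: Tall dark-wood pepper mill, loose, about 0.37 kg, 228 mm high, round. Origin at the centre of its underside, z up. Its foot has radius 32 mm up to 24 mm height, 28 mm at 36 and 21 mm at 60. It tips if pushed higher than about 40 mm. Fully home in a stall its axis is 52 mm from the stand's middle. It starts left or right of the stand, the cruet on the other side.
- mill_upper: The part of the pepper mill above 60 mm (waist radius 16 mm, head radius 25 mm at 180 mm height), rigidly part of the mill, same origin and axes as the mill. Not to be touched.
- cruet: Tall tapered plain-metal oil cruet with a black stopper and thin spout, loose, standing, about 0.34 kg, 240 mm high, round. Origin at the centre of its underside, z up. Foot radius 30 mm from the table up to 30 mm, tapering to 26 mm at 60 mm height. It tips if it is pushed higher than about 40 mm. Fully home in a stall its axis is 50 mm from the stand's middle.
- cruet_upper: The part of the cruet above 60 mm (radius 26 mm there, 19 mm at 110 mm, neck 10 to 13 mm above 160 mm), rigidly part of the cruet, same origin and axes. Not to be touched.
- bowl_left: Bystander: loose metal soup bowl, 130 mm wide, 45 mm high, beyond the work on the left. Origin at the centre of its underside.
- bowl_right: Bystander: loose white ceramic bowl, 104 mm wide, 40 mm high, beyond the work on the right. Origin at the centre of its underside.
- shaker: Bystander: loose short steel salt shaker, 42 mm wide, 70 mm high, beyond the stand. Origin at the centre of its underside.
- ramekin: Bystander: small loose white dish, 50 mm wide, 28 mm high, on the robot's side of the work, to the left. Origin at the centre of its underside.
- spoon: Bystander: loose steel spoon lying flat on the robot's side of the work, to the right, 180 mm long, along its own x axis. Origin at the middle of its underside.

How it is judged (in metres and radians):
At the end, for the whole second after the job is handed in: The mill stands in one stall and the cruet in the other, each within 10 mm of touching the middle block (axis within 62 mm for the mill, 60 mm for the cruet, of the stand's middle along its x, and within 25 mm of its centre line), both upright within 0.06 rad, on the table and at rest (((x of mill in the frame of stand between 0.042 and 0.062 m and y of mill in the frame of stand between -0.025 and 0.025 m and x of cruet in the frame of stand between -0.06 and -0.042 m and y of cruet in the frame of stand between -0.025 and 0.025 m) or (x of mill in the frame of stand between -0.062 and -0.042 m and y of mill in the frame of stand between -0.025 and 0.025 m and x of cruet in the frame of stand between 0.042 and 0.06 m and y of cruet in the frame of stand between -0.025 and 0.025 m)) and angle between each of mill, cruet's own z axis and vertical below 0.06 rad and linear speed of each of mill, cruet below 0.02 m/s and height (world z) of each of mill, cruet below 0.005 m).
It fails at once if the mill or the cruet tips by more than 0.25 rad (angle between any of mill, cruet's own z axis and vertical above 0.25 rad).
It fails at once if the mill or the cruet is lifted more than 12 mm off the table (height (world z) of any of mill, cruet above 0.012 m).
It fails at once if the robot touches the mill or the cruet above its foot (higher than 60 mm) with more than 1 N (contact force between any of the fingers, the arm and mill_upper above 1 N or contact force between any of the fingers, the arm and cruet_upper above 1 N).
It fails at once if a bystander (bowls, shaker, dish, spoon) is moved more than 30 mm (distance of any of bowl_left, bowl_right, shaker, ramekin, spoon from where it was at the start of the episode above 0.03 m).
It also fails if it takes over 67 s, if anything falls off the work surface, if the arm or the gripper's body presses on something with over 40 N, if the wrist force passes 120 N, or if a joint passes its speed limit or range.

## Robot

A 6-joint arm with a two-finger parallel gripper is mounted at the origin on the work surface. World frame = base frame: x ahead of the robot, y to its left, z up, the work surface at z = 0. Lengths are in m, angles in degrees, forces in N, time in s.
With the tool pointing down it reaches from about 0.3 to 0.75 m from the base axis. Payload 8.5 kg.
Tool frame: the origin (TCP) lies midway between the tips of the shut fingers; the grasp point (between the pads) lies 19 mm behind it (env.hold_point_z is the distance from the TCP to the grasp point, in m); z points along the fingers, y is the line along which they close (so a half turn about z gives the same grasp; the last joint's range is limited). The gripper opens to 85 mm and grips with 20 to 120 N. Pads are 22 mm wide; open, the fingers measure 114 mm over their backs; the gripper's body (76 mm by 85 mm) begins 54 mm behind the grasp point. The pads swing forward as they close: fully open they stand 13 mm farther back than shut.
Start: joints at [-85.56, 21.807, 74.336, -0, 83.858, -12.336], TCP at [0.159, -0.527, 0.231] pointing down, gripper open.
Joint ranges: [-178.18, 178.18], [-50.72, 133.34], [12.68, 142.11], [-81.47, 261.47], [9.98, 163.14], [-165.26, 165.26]. Speed limits (degrees/s): [136.94, 136.94, 180, 180, 180, 180].

## Interface

Orientations are given as a 3x3 rotation matrix whose columns are the frame's x, y, z axes.
In Python, from rig import observe, get_image, camera_info, env gives the robot as it stands.
- The arm moves only by the tool drive_tool, never from a script. Its arguments are lists of equal length, an entry for each row: "offset": the shift along the tool's x, y, z in units of 40 mm (1.0 is 40 mm), a list of three; "turn": the turn, a rotation vector about the tool's x, y, z in units of 6 degrees (1.0 is 6 degrees), a list of three; "hand": the opening, from 0 (shut) to 1 (fully open). A call has exactly 10 rows; each row shifts and turns the commanded pose from where the row before left it, along the tool's axes as they then stand; what a row does not reach is not made up. A row lasts 1/8 s, in which the tool goes at most 62.5 mm and 10.7 degrees, less where a joint would pass 70% of its speed; a pose out of reach is approached as far as the arm can. A call is refused whole if a number of a shift passes 1 or a number of a turn 1, either way. A call with a gripper value outside its range is refused whole. The fingers move at their own pace and stop on an object; "newtons" is the grip in N (left out, the last holds). Time passes only in rows, so rows that do not move let the fingers close, or fill a call up. It gives the time, the measured TCP pose, the force, the opening and the grip force at its end, in the units of the state.
- observe(): the state, without advancing time (a new reading comes with each control period).
- get_image(name): name is "side" or "top" or "wrist"; returns the picture (480x640x3 uint8, blue, green, red); there is no depth.
- camera_info(name): a dict with "fx", "fy", "cx", "cy" (pixels), "world_to_cam" (4x4, takes a point from world to camera coordinates). Camera axes: x right, y down, z forward; pixel columns grow to the right and rows downward; lengths in m; the calibration is good to about 2 mm. The wrist camera is an equidistant fisheye: a pixel r from the principal point sees the ray r / f radians off the axis. A picture is of the moment at which its call begins: read the wrist's pose just before it. camera_info takes no time and is no camera call; for the wrist camera it gives the pose at the moment of the call.
- env.close_job(): hands the job in; it is judged then, once.
The state is a dict: "time_s": time; "q": joint angles; "qvel": joint speeds; "joint_efforts": joint torques, N m; "position": TCP position; "tool_rot": TCP orientation; "ft_force": force on the tool from outside, world axes, zero at the start; "wrist_torque": the same for the moment, N m; "grip_width": finger opening in m; "gripper_force": force on a finger pad.
Only numpy, scipy, OpenCV 4.12 (cv2) and the standard library are available. Lean on these libraries where they do the work, as an engineer would, in place of code of your own. Each camera call takes 0.05 s, during which the arm holds its last target. There are 200 camera calls.

## Working session

There is one attempt and no reset: what is moved stays moved. The work goes in short steps, Python scripts to look and compute and a tool call to move; the robot and the scene stay as the last step left them, time stands still between calls to the robot, and variables do not carry over. Pictures are saved under pics/ and viewed, at most 10 in all, crops included, and the job is handed in when it is done.

Besides the shell and the picture viewer there is one more tool, called after "Emit:" as name(argument=value, ...), one argument or row to a line, values as JSON. drive_tool: Moves the arm, as the interface text tells. Its arguments: {"type":"object","properties":{"offset":{"type":"array"},"turn":{"type":"array"},"hand":{"type":"array"},"newtons":{"type":"number"}},"required":["offset","turn","hand"]}

```bash
mkdir -p pics
python3 - <<'E'
from rig import observe,get_image,camera_info
import cv2
s=observe();print(s['time_s'],s['position'],s['tool_rot'],s['grip_width'])
for n in('top','side'):
    cv2.imwrite(f'pics/{n}0.png',get_image(n));c=camera_info(n);print(n,{k:(v.round(4).tolist() if hasattr(v,'round') and k=='world_to_cam' else v) for k,v in c.items()})
E
```

```text
0.0 [ 0.15873072 -0.52629171  0.23070866] [[ 9.57434567e-01  2.88650380e-01 -8.99554272e-05]
 [ 2.88650199e-01 -9.57433513e-01  1.45985921e-03]
 [ 3.35262575e-04 -1.42368532e-03 -9.99998930e-01]] 0.08542286520278232
top {'fx': 519.9761466302527, 'fy': 519.9761466302527, 'cx': 324.3624323338484, 'cy': 240.90317273066236, 'world_to_cam': [[-0.0199, -0.9998, 0.0038, 0.0161], [-0.9981, 0.0196, -0.0592, 0.5496], [0.0591, -0.005, -0.9982, 0.9949], [0.0, 0.0, 0.0, 1.0]]}
side {'fx': 523.8067407917905, 'fy': 523.8067407917905, 'cx': 315.29698196823017, 'cy': 237.12387213224818, 'world_to_cam': [[-0.9592, -0.2823, -0.0155, 0.5418], [-0.185, 0.668, -0.7208, 0.1303], [0.2138, -0.6885, -0.693, 1.0103], [0.0, 0.0, 0.0, 1.0]]}
```

View pics/top0.png

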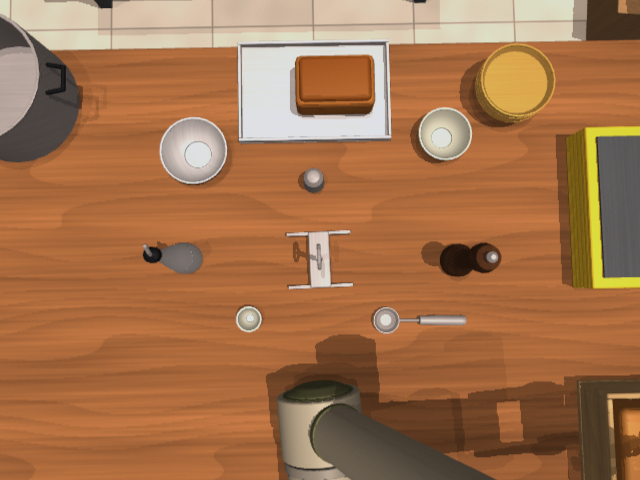

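View pics/side0.png

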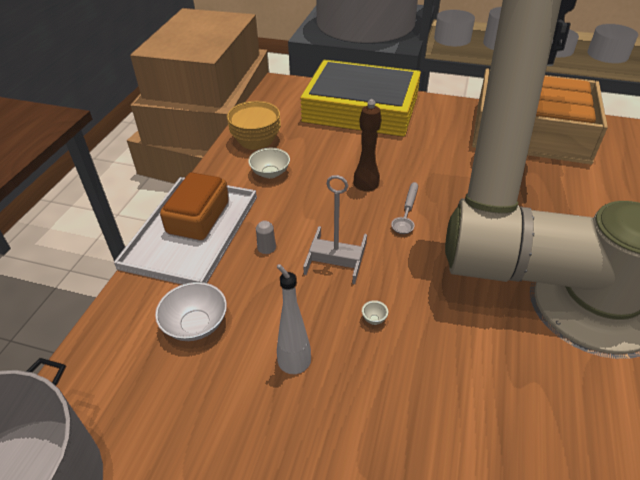

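The top view shows the cruet on the left (foot about 187,257), the stand (about 319,259) and the mill on the right (foot about 457,260). Next I'll enlarge these.

Run:
```python
import cv2,numpy as np
t=cv2.imread('pics/top0.png');s=cv2.imread('pics/side0.png')
def c(im,x,y,w,h,k):
    o=cv2.resize(im[y:y+h,x:x+w],None,fx=k,fy=k,interpolation=cv2.INTER_CUBIC)
    for i in range(0,w,10): cv2.line(o,(i*k,0),(i*k,6 if i%50 else 14),(0,255,255),1)
    for i in range(0,h,10): cv2.line(o,(0,i*k),(6,i*k),(0,255,255),1)
    return o
a=np.hstack([c(t,140,220,80,75,5),c(t,280,220,80,75,5)])
b=np.hstack([c(t,430,220,80,45,5)[:225],c(s,260,335,80,45,5)])
cv2.imwrite('pics/crop.png',np.vstack([a,b]))
```

```text
(no output)
```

View pics/crop.png

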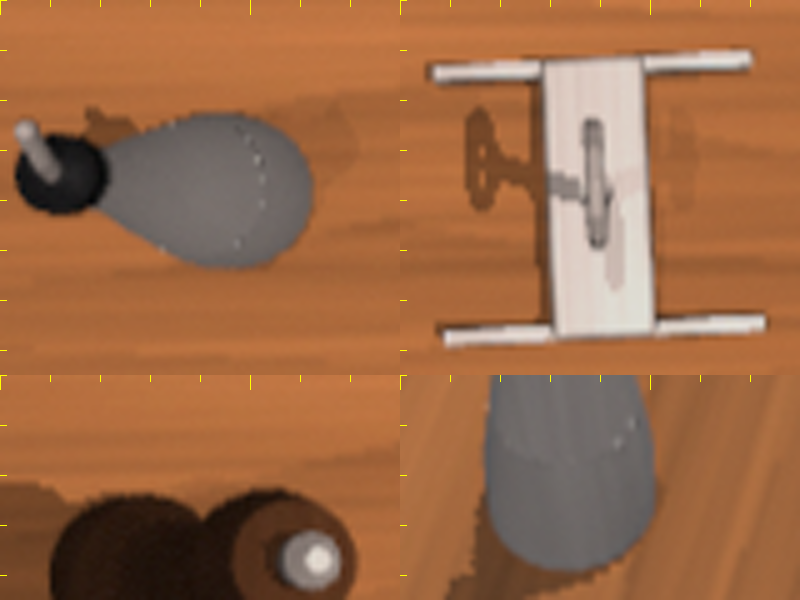

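```bash
cat > h.py <<'E'
import numpy as np, cv2
from rig import observe,get_image,camera_info
def bp(n,u,v,z):
    c=camera_info(n);M=np.array(c['world_to_cam']);R,t=M[:3,:3],M[:3,3]
    d=R.T@np.array([(u-c['cx'])/c['fx'],(v-c['cy'])/c['fy'],1]);o=-R.T@t
    return (o+d*(z-o[2])/d[2])[:2]
def pj(n,p):
    c=camera_info(n);M=np.array(c['world_to_cam']);q=M[:3,:3]@np.array(p)+M[:3,3]
    return np.array([c['fx']*q[0]/q[2]+c['cx'],c['fy']*q[1]/q[2]+c['cy']])
E
python3 - <<'E'
from h import *
B=[bp('top',u,v,.03) for u,v in((308.6,232.4),(328.4,231.4),(311.2,287),(331,285.8))]
W=[bp('top',u,v,.026) for u,v in((286.4,234.6),(350,232),(288.8,287.8),(353,284.6))]
print('block c',np.mean(B,0),'walls c',np.mean(W,0))
for d in(W[1]-W[0],W[3]-W[2],B[1]-B[0],B[3]-B[2],W[2]-W[0],W[3]-W[1],B[2]-B[0],B[3]-B[1]): print(d,np.linalg.norm(d),np.degrees(np.arctan2(d[1],d[0])))
t=cv2.imread('pics/top0.png')
m=(t[:,:,2]<70)
for x in range(438,476,2):
    r=np.where(m[235:285,x])[0]+235; print(x,r.min() if len(r) else 0,r.max() if len(r) else 0,end='; ')
print()
print('cruet right edge',bp('top',202.4,257.6,0),'top/bot',bp('top',185,242.6,.02),bp('top',186,273.6,.02))
print('mill left edge',bp('top',440,260,0))
# side: extent
print('cruet side bottom',bp('side',260+170/5,335+195/5,0))
E
```

```text
block c [0.51439164 0.01473968] walls c [0.51333756 0.0152383 ]
[ 0.00261983 -0.12265202] 0.12267999829700273 -88.7763550476583
[ 0.00364895 -0.12309233] 0.1231464045636638 -88.30202229030212
[ 0.00117996 -0.03804469] 0.03806298282497118 -88.22353523615135
[ 0.00152589 -0.03781835] 0.03784911582013748 -87.68949543842885
[-0.10221369 -0.00300348] 0.10225780794119642 -178.316884004103
[-0.10118458 -0.00344379] 0.10124316304022696 -178.05070322446034
[-0.10453657 -0.00306847] 0.10458159501425326 -178.31867481803476
[-0.10419064 -0.00284213] 0.10422940022635492 -178.43746501377905
438 0 0; 440 256 264; 442 251 268; 444 249 271; 446 247 273; 448 246 274; 450 246 274; 452 245 275; 454 244 275; 456 245 275; 458 245 275; 460 244 275; 462 245 275; 464 245 274; 466 246 273; 468 247 272; 470 249 270; 472 247 269; 474 246 269; 
cruet right edge [0.52259077 0.24608479] top/bot [0.55164578 0.27494509] [0.49173252 0.27326141]
mill left edge [ 0.50858501 -0.22223636]
cruet side bottom [0.51408487 0.30368601]
```

```bash
cat >> h.py <<'E'
from scipy.spatial.transform import Rotation as Ro
def Rt(side,tilt,yaw=0):  # side +1: push towards +y
    t=np.radians(tilt);z=np.array([0,side*np.sin(t),-np.cos(t)]);y=np.array([1.,0,0])
    return Ro.from_euler('z',yaw,degrees=True).as_matrix()@np.c_[np.cross(y,z),y,z]
def plan(p,R=None):
    s=observe();R0=np.array(s['tool_rot']);P=np.array(s['position'])
    print('t',round(s['time_s'],2),'P',P.round(4),'q',np.round(s['q'],1),'F',np.round(s['ft_force'],1))
    print('total offset units now',(R0.T@(np.array(p)-P)/.04).round(3))
    if R is not None:
        print('total turn units',(Ro.from_matrix(R0.T@R).as_rotvec(degrees=True)/6).round(2))
        print('offset units after turn',(R.T@(np.array(p)-P)/.04).round(3))
E
python3 -c "
from h import *
plan((.5086,-.35,.25),Rt(1,40))"
```

```text
t 0.1 P [ 0.1587 -0.5263  0.2308] q [-85.6  21.8  74.4   0.   83.9 -12.3] F [0.7 0.5 0.3]
total offset units now [ 9.647 -1.696 -0.476]
total turn units [  4.24   5.71 -11.68]
offset units after turn [3.686 8.747 2.465]
```

Emit:
drive_tool(
  offset=[
    [0.96,-0.17,-0.05],
    [0.96,-0.17,-0.05],
    [0.96,-0.17,-0.05],
    [0.96,-0.17,-0.05],
    [0.96,-0.17,-0.05],
    [0.96,-0.17,-0.05],
    [0.96,-0.17,-0.05],
    [0.96,-0.17,-0.05],
    [0.96,-0.17,-0.05],
    [0.96,-0.17,-0.05],
  ],
  turn=[
    [0,0,0],
    [0,0,0],
    [0,0,0],
    [0,0,0],
    [0,0,0],
    [0,0,0],
    [0,0,0],
    [0,0,0],
    [0,0,0],
    [0,0,0],
  ],
  hand=[0.53,0.53,0.53,0.53,0.53,0.53,0.53,0.53,0.53,0.53],
)

```text
time_s: 1.35
position: [0.5078, -0.3498, 0.251]
tool_rot: [[0.957, 0.289, -0.001], [0.289, -0.957, 0.001], [-0.0, -0.001, -1.0]]
ft_force: [-0.5, -1.1, -0.8]
grip_width: 0.0453
gripper_force: 0.0
```

Emit:
drive_tool(
  offset=[
    [0,0,0],
    [0,0,0],
    [0,0,0],
    [0,0,0],
    [0,0,0],
    [0,0,0],
    [0,0,0],
    [0,0,0],
    [0,0,0],
    [0,0,0],
  ],
  turn=[
    [0.3,0.41,-0.83],
    [0.3,0.41,-0.83],
    [0.3,0.41,-0.83],
    [0.3,0.41,-0.83],
    [0.3,0.41,-0.83],
    [0.3,0.41,-0.83],
    [0.3,0.41,-0.83],
    [0.3,0.41,-0.83],
    [0.3,0.41,-0.83],
    [0.3,0.41,-0.83],
  ],
  hand=[0.53,0.53,0.53,0.53,0.53,0.53,0.53,0.53,0.53,0.53],
)

```text
time_s: 2.6
position: [0.5066, -0.3506, 0.2509]
tool_rot: [[0.351, 0.931, 0.098], [0.8, -0.353, 0.485], [0.486, -0.092, -0.869]]
ft_force: [0.6, 0.3, 0.8]
grip_width: 0.0454
gripper_force: 0.0
```

```bash
python3 -c "
from h import *
plan((.5086,-.35,.25),Rt(1,40))"
```

```text
t 2.6 P [ 0.5066 -0.3506  0.2509] q [-54.6  35.6  52.7  22.8 111.4 -27.8] F [0.6 0.3 0.8]
total offset units now [0.019 0.042 0.032]
total turn units [ 1.25  1.62 -3.34]
offset units after turn [-0.002  0.049  0.028]
```

Emit:
drive_tool(
  offset=[
    [0,0,0],
    [0,0,0],
    [0,0,0],
    [0,0,0],
    [0,0,0],
    [0,0,0],
    [0,0,0],
    [0,0,0],
    [0,0,0],
    [0,0,0],
  ],
  turn=[
    [0.31,0.4,-0.83],
    [0.31,0.4,-0.83],
    [0.31,0.4,-0.83],
    [0.31,0.4,-0.83],
    [0,0,0],
    [0,0,0],
    [0,0,0],
    [0,0,0],
    [0,0,0],
    [0,0,0],
  ],
  hand=[0.53,0.53,0.53,0.53,0.53,0.53,0.53,0.53,0.53,0.53],
)

```text
time_s: 3.85
position: [0.5068, -0.3506, 0.2514]
tool_rot: [[0.005, 1.0, 0.002], [0.769, -0.005, 0.639], [0.639, -0.001, -0.769]]
ft_force: [-0.1, -0.4, -0.3]
grip_width: 0.0453
gripper_force: 0.0
```

```bash
python3 -c "
from h import *
plan((.5086,-.325,.07),Rt(1,40))
plan((.5086,-.32,.018),Rt(1,40))
for n in ('top','side'): cv2.imwrite('pics/%s1.png'%n,get_image(n))
a=np.hstack([cv2.imread('pics/side1.png')[40:340,200:600],cv2.imread('pics/top1.png')[120:420,240:640]]);cv2.imwrite('pics/c1.png',a)"
```

```text
t 3.85 P [ 0.5068 -0.3506  0.2514] q [-54.9  41.6  45.1  26.6 124.4 -45.5] F [-0.1 -0.4 -0.3]
total offset units now [-2.407  0.049  3.896]
total turn units [ 0.02  0.04 -0.04]
offset units after turn [-2.424  0.046  3.885]
t 3.85 P [ 0.5068 -0.3506  0.2514] q [-54.9  41.6  45.1  26.6 124.4 -45.5] F [-0.1 -0.4 -0.3]
total offset units now [-3.142  0.05   4.975]
total turn units [ 0.02  0.04 -0.04]
offset units after turn [-3.164  0.046  4.961]
```

View pics/c1.png

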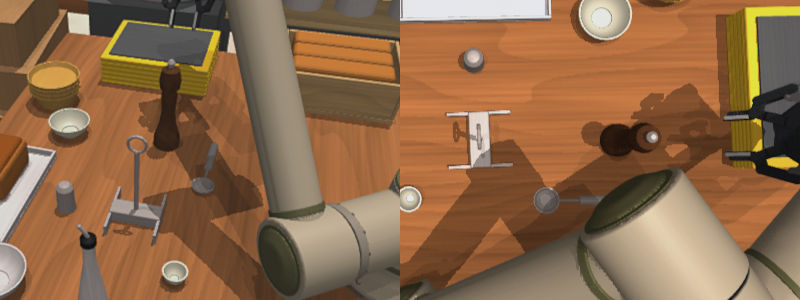

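The side and top views show the fork open to the right of the mill, tips clear of the box and lined up with the mill, so I'm lowering it now.

Emit:
drive_tool(
  offset=[
    [-0.31,0.005,0.49],
    [-0.31,0.005,0.49],
    [-0.31,0.005,0.49],
    [-0.31,0.005,0.49],
    [-0.31,0.005,0.49],
    [-0.31,0.005,0.49],
    [-0.31,0.005,0.49],
    [-0.31,0.005,0.49],
    [-0.31,0.005,0.49],
    [-0.31,0.005,0.49],
  ],
  turn=[
    [0,0,0],
    [0,0,0],
    [0,0,0],
    [0,0,0],
    [0,0,0],
    [0,0,0],
    [0,0,0],
    [0,0,0],
    [0,0,0],
    [0,0,0],
  ],
  hand=[0.53,0.53,0.53,0.53,0.53,0.53,0.53,0.53,0.53,0.53],
)

```text
time_s: 5.2
position: [0.5086, -0.3206, 0.0206]
tool_rot: [[0.005, 1.0, 0.002], [0.769, -0.005, 0.639], [0.639, -0.001, -0.769]]
ft_force: [1.3, 0.1, 0.0]
grip_width: 0.045
gripper_force: 0.0
```

```bash
python3 -c "
from h import *
plan((.5086,-.28,.014),Rt(1,40))
cv2.imwrite('pics/t2.png',get_image('top')[200:320,420:580]);cv2.imwrite('pics/s2.png',get_image('side')[90:210,300:460])
a=np.hstack([cv2.resize(cv2.imread('pics/%s2.png'%n),None,fx=2.5,fy=2.5) for n in 'ts']);cv2.imwrite('pics/c2.png',a)"
```

```text
t 5.2 P [ 0.5086 -0.3206  0.0206] q [-53.3  51.6  64.   22.8  97.3 -56.8] F [1.3 0.1 0. ]
total offset units now [ 0.675 -0.005  0.776]
total turn units [ 0.02  0.04 -0.04]
offset units after turn [ 0.671 -0.     0.779]
```

View pics/c2.png

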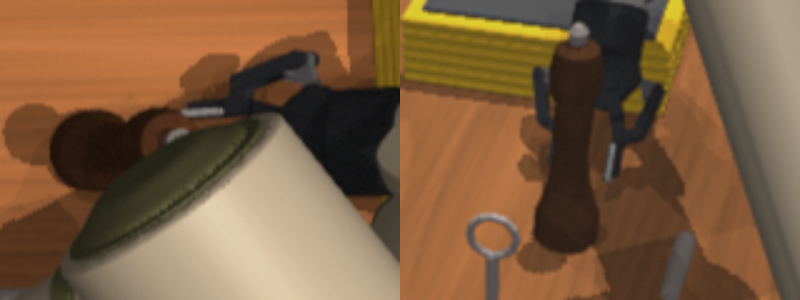

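Fork sits right of the mill foot, roughly centred. I'm lowering it slightly, closing in and starting the push.

Emit:
drive_tool(
  offset=[
    [0.047,0,0.061],
    [0.047,0,0.061],
    [0.047,0,0.061],
    [0.047,0,0.061],
    [0.047,0,0.061],
    [0.047,0,0.061],
    [0.047,0,0.061],
    [0.047,0,0.061],
    [0.047,0,0.061],
    [0.047,0,0.061],
  ],
  turn=[
    [0,0,0],
    [0,0,0],
    [0,0,0],
    [0,0,0],
    [0,0,0],
    [0,0,0],
    [0,0,0],
    [0,0,0],
    [0,0,0],
    [0,0,0],
  ],
  hand=[0.53,0.53,0.53,0.53,0.53,0.53,0.53,0.53,0.53,0.53],
)

```text
time_s: 6.55
position: [0.5087, -0.2904, 0.0146]
tool_rot: [[0.005, 1.0, 0.002], [0.769, -0.005, 0.64], [0.64, -0.001, -0.769]]
ft_force: [0.5, -0.2, -0.3]
grip_width: 0.0455
gripper_force: 0.0
```

Emit:
drive_tool(
  offset=[
    [0.07,0,0.06],
    [0.07,0,0.06],
    [0.1,0,0.083],
    [0.154,0.006,0.128],
    [0.154,0.006,0.128],
    [0.154,0.006,0.128],
    [0.154,0.006,0.128],
    [0.154,0.006,0.128],
    [0.1,0.006,0.083],
    [0,0,0],
  ],
  turn=[
    [0,0,0],
    [0,0,0],
    [0,0,0],
    [0,0,0],
    [0,0,0],
    [0,0,0],
    [0,0,0],
    [0,0,0],
    [0,0,0],
    [0,0,0],
  ],
  hand=[0.53,0.53,0.53,0.53,0.53,0.53,0.53,0.53,0.53,0.53],
)

```text
time_s: 7.8
position: [0.5104, -0.2321, 0.0146]
tool_rot: [[0.004, 1.0, 0.001], [0.768, -0.004, 0.64], [0.64, -0.002, -0.768]]
ft_force: [-0.6, 0.4, 1.0]
grip_width: 0.0452
gripper_force: 0.0
```

```bash
python3 -c "
from h import *
plan((.5155,-.0655,.013))
cv2.imwrite('pics/t3.png',get_image('top')[200:320,330:490]);cv2.imwrite('pics/s3.png',get_image('side')[90:290,300:500])
a=np.hstack([cv2.resize(cv2.imread('pics/%s3.png'%n),(400,300) if n=='t' else (400,400))[:300] if n=='t' else cv2.resize(cv2.imread('pics/s3.png'),(300,300)) for n in 'ts']);cv2.imwrite('pics/c3.png',a)"
```

```text
t 7.8 P [ 0.5104 -0.2321  0.0146] q [-48.4  47.9  75.3  25.2  88.8 -56. ] F [-0.6  0.4  1. ]
total offset units now [3.175 0.11  2.697]
```

View pics/c3.png

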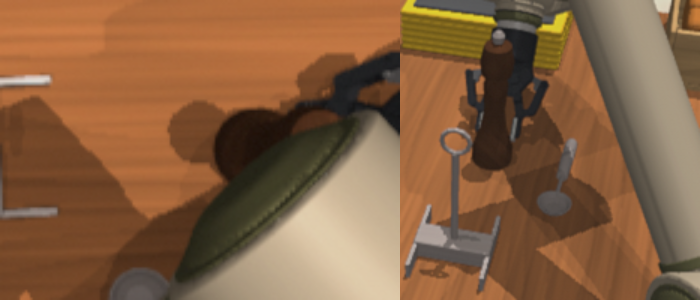

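Mill upright and captured in the fork, left edge now at about (415,258), so it has moved about 47 mm. Continuing.

Emit:
drive_tool(
  offset=[
    [0.1,0.007,0.083],
    [0.192,0.007,0.16],
    [0.192,0.007,0.16],
    [0.192,0.007,0.16],
    [0.192,0.007,0.16],
    [0.192,0.007,0.16],
    [0.192,0.007,0.16],
    [0.192,0.007,0.16],
    [0.192,0.007,0.16],
    [0.1,0.007,0.083],
  ],
  turn=[
    [0,0,0],
    [0,0,0],
    [0,0,0],
    [0,0,0],
    [0,0,0],
    [0,0,0],
    [0,0,0],
    [0,0,0],
    [0,0,0],
    [0,0,0],
  ],
  hand=[0.53,0.53,0.53,0.53,0.53,0.53,0.53,0.53,0.53,0.53],
)

```text
time_s: 9.15
position: [0.5136, -0.1416, 0.0145]
tool_rot: [[0.004, 1.0, 0.001], [0.769, -0.004, 0.64], [0.64, -0.002, -0.769]]
ft_force: [-0.5, -2.5, -0.9]
grip_width: 0.0453
gripper_force: 1.0
```

```bash
python3 -c "
from h import *
plan((.5155,-.0625,.0145))
cv2.imwrite('pics/t4.png',get_image('top')[200:320,270:430]);cv2.imwrite('pics/s4.png',get_image('side')[110:310,260:460])
a=np.hstack([cv2.resize(cv2.imread('pics/t4.png'),(480,360)),cv2.resize(cv2.imread('pics/s4.png'),(360,360))]);cv2.imwrite('pics/c4.png',a)"
```

```text
t 9.15 P [ 0.5136 -0.1416  0.0145] q [-42.2  44.6  84.2  28.7  81.5 -54. ] F [-0.5 -2.5 -0.9]
total offset units now [1.521 0.039 1.266]
```

View pics/c4.png

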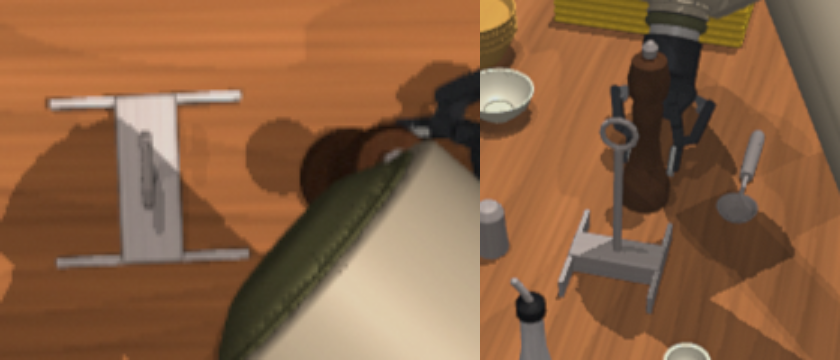

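Mill left edge at about (370,256), lined up between the stall walls. Pushing on, then creeping.

Emit:
drive_tool(
  offset=[
    [0.1,0.004,0.083],
    [0.154,0.004,0.128],
    [0.154,0.004,0.128],
    [0.154,0.004,0.128],
    [0.154,0.004,0.128],
    [0.154,0.004,0.128],
    [0.154,0.004,0.128],
    [0.154,0.004,0.128],
    [0.1,0.004,0.083],
    [0.06,0.004,0.05],
  ],
  turn=[
    [0,0,0],
    [0,0,0],
    [0,0,0],
    [0,0,0],
    [0,0,0],
    [0,0,0],
    [0,0,0],
    [0,0,0],
    [0,0,0],
    [0,0,0],
  ],
  hand=[0.53,0.53,0.53,0.53,0.53,0.53,0.53,0.53,0.53,0.53],
)

```text
time_s: 10.5
position: [0.5156, -0.0725, 0.0145]
tool_rot: [[0.004, 1.0, 0.002], [0.769, -0.004, 0.64], [0.64, -0.002, -0.769]]
ft_force: [-0.2, -2.7, 0.6]
grip_width: 0.0453
gripper_force: 1.0
```

Emit:
drive_tool(
  offset=[
    [0.04,0,0.033],
    [0.04,0,0.033],
    [0.04,0,0.033],
    [0.02,0,0.017],
    [0,0,0],
    [0,0,0],
    [0,0,0],
    [0,0,0],
    [0,0,0],
    [0,0,0],
  ],
  turn=[
    [0,0,0],
    [0,0,0],
    [0,0,0],
    [0,0,0],
    [0,0,0],
    [0,0,0],
    [0,0,0],
    [0,0,0],
    [0,0,0],
    [0,0,0],
  ],
  hand=[0.53,0.53,0.53,0.53,0.53,0.53,0.53,0.53,0.53,0.53],
)

```text
time_s: 11.75
position: [0.5156, -0.0655, 0.0145]
tool_rot: [[0.005, 1.0, 0.002], [0.769, -0.005, 0.64], [0.64, -0.001, -0.769]]
ft_force: [0.6, -0.3, -0.0]
grip_width: 0.045
gripper_force: 0.5
```

```bash
python3 -c "
from h import *
plan((.5155,-.0605,.0145))
cv2.imwrite('pics/t5.png',get_image('top')[200:320,270:430]);cv2.imwrite('pics/s5.png',get_image('side')[110:310,260:460])
a=np.hstack([cv2.resize(cv2.imread('pics/t5.png'),(480,360)),cv2.resize(cv2.imread('pics/s5.png'),(360,360))]);cv2.imwrite('pics/c5.png',a[:,:800])"
```

```text
t 11.75 P [ 0.5156 -0.0655  0.0145] q [-36.1  42.6  90.   32.3  75.9 -51.9] F [ 0.6 -0.3 -0. ]
total offset units now [ 0.096 -0.003  0.08 ]
```

View pics/c5.png

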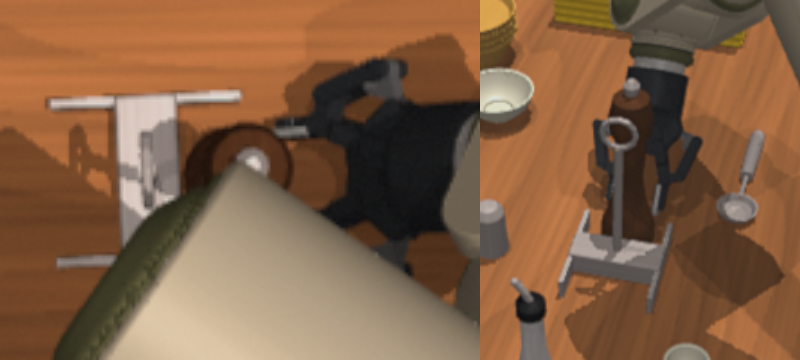

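Mill left edge is about (332,254), a few mm from the block, whose edge is at about (329,254). Creeping until the force rises.

Emit:
drive_tool(
  offset=[
    [0.02,0,0.017],
    [0.02,0,0.017],
    [0.02,0,0.017],
    [0.02,0,0.017],
    [0.02,0,0.017],
    [0,0,0],
    [0,0,0],
    [0,0,0],
    [0,0,0],
    [0,0,0],
  ],
  turn=[
    [0,0,0],
    [0,0,0],
    [0,0,0],
    [0,0,0],
    [0,0,0],
    [0,0,0],
    [0,0,0],
    [0,0,0],
    [0,0,0],
    [0,0,0],
  ],
  hand=[0.53,0.53,0.53,0.53,0.53,0.53,0.53,0.53,0.53,0.53],
)

```text
time_s: 13.1
position: [0.5163, -0.0623, 0.0144]
tool_rot: [[0.004, 1.0, 0.004], [0.771, -0.006, 0.636], [0.636, 0.001, -0.771]]
ft_force: [-1.4, -11.9, 0.5]
grip_width: 0.0451
gripper_force: 5.6
```

Force rose to 12 N at y = -0.062, so the mill is home. Backing off and going up.

Emit:
drive_tool(
  offset=[
    [-0.05,0,-0.04],
    [-0.1,0,-0.083],
    [-0.19,0,-0.16],
    [-0.2,0,-0.16],
    [-0.2,0,-0.16],
    [-0.2,0,-0.16],
    [0.3,0,-0.36],
    [0.64,0,-0.77],
    [0.64,0,-0.77],
    [0.64,0,-0.77],
  ],
  turn=[
    [0,0,0],
    [0,0,0],
    [0,0,0],
    [0,0,0],
    [0,0,0],
    [0,0,0],
    [0,0,0],
    [0,0,0],
    [0,0,0],
    [0,0,0],
  ],
  hand=[0.53,0.53,0.53,0.53,0.53,0.53,0.53,0.53,0.53,0.53],
)

```text
time_s: 14.35
position: [0.5153, -0.1083, 0.1553]
tool_rot: [[0.004, 1.0, 0.002], [0.769, -0.004, 0.639], [0.639, -0.001, -0.769]]
ft_force: [0.5, 0.4, -1.0]
grip_width: 0.0453
gripper_force: 0.0
```

Emit:
drive_tool(
  offset=[
    [0.64,0,-0.77],
    [0.64,0,-0.77],
    [0.64,0,-0.77],
    [0.64,0,-0.77],
    [0.4,0,-0.48],
    [0,0,0],
    [0,0,0],
    [0,0,0],
    [0,0,0],
    [0,0,0],
  ],
  turn=[
    [0,0,0],
    [0,0,0],
    [0,0,0],
    [0,0,0],
    [0,0,0],
    [-0.95,0,0],
    [-0.95,0,0],
    [-0.95,0,0],
    [-0.95,0,0],
    [-0.95,0,0],
  ],
  hand=[0.53,0.53,0.53,0.53,0.53,0.53,0.53,0.53,0.53,0.53],
)

```text
time_s: 15.6
position: [0.5153, -0.108, 0.3392]
tool_rot: [[0.004, 0.876, 0.482], [0.769, -0.31, 0.559], [0.639, 0.369, -0.675]]
ft_force: [-0.1, 0.8, -0.1]
grip_width: 0.0453
gripper_force: 0.0
```

```bash
python3 -c "
from h import *
plan((.5,.35,.34),Rt(-1,40))
cv2.imwrite('pics/top6.png',get_image('top'))"
```

```text
t 15.6 P [ 0.5153 -0.108   0.3392] q [-47.4  12.2  84.3  47.1  90.5 -39.2] F [-0.1  0.8 -0.1]
total offset units now [ 8.821 -3.88   6.198]
total turn units [  3.97 -12.98  -3.36]
offset units after turn [ 8.759 -0.383 -7.376]
```

Emit:
drive_tool(
  offset=[
    [0,0,0],
    [0,0,0],
    [0,0,0],
    [0,0,0],
    [0,0,0],
    [0,0,0],
    [0,0,0],
    [0,0,0],
    [0,0,0],
    [0,0,0],
  ],
  turn=[
    [0.28,-0.93,-0.24],
    [0.28,-0.93,-0.24],
    [0.28,-0.93,-0.24],
    [0.28,-0.93,-0.24],
    [0.28,-0.93,-0.24],
    [0.28,-0.93,-0.24],
    [0.28,-0.93,-0.24],
    [0,0,0],
    [0,0,0],
    [0,0,0],
  ],
  hand=[0.53,0.53,0.53,0.53,0.53,0.53,0.53,0.53,0.53,0.53],
)

```text
time_s: 16.9
position: [0.5156, -0.1092, 0.338]
tool_rot: [[0.095, 0.965, 0.246], [0.996, -0.091, -0.026], [-0.003, 0.247, -0.969]]
ft_force: [-0.6, 0.1, -0.6]
grip_width: 0.0452
gripper_force: 0.0
```

```bash
python3 -c "
from h import *
plan((.5,.35,.34),Rt(-1,40))"
```

```text
t 16.9 P [ 0.5156 -0.1092  0.338 ] q [-27.4   9.7  75.3   5.2  81.7 -22.2] F [-0.6  0.1 -0.6]
total offset units now [11.392 -1.408 -0.449]
total turn units [ 1.97 -6.48 -1.69]
offset units after turn [ 8.762 -0.391 -7.419]
```

Emit:
drive_tool(
  offset=[
    [0.95,-0.12,-0.04],
    [0.95,-0.12,-0.04],
    [0.95,-0.12,-0.04],
    [0.95,-0.12,-0.04],
    [0.95,-0.12,-0.04],
    [0.95,-0.12,-0.04],
    [0.95,-0.12,-0.04],
    [0.95,-0.12,-0.04],
    [0.95,-0.12,-0.04],
    [0.95,-0.12,-0.04],
  ],
  turn=[
    [0,0,0],
    [0,0,0],
    [0,0,0],
    [0,0,0],
    [0,0,0],
    [0,0,0],
    [0,0,0],
    [0,0,0],
    [0,0,0],
    [0,0,0],
  ],
  hand=[0.53,0.53,0.53,0.53,0.53,0.53,0.53,0.53,0.53,0.53],
)

```text
time_s: 18.15
position: [0.5012, 0.275, 0.3399]
tool_rot: [[0.095, 0.965, 0.245], [0.996, -0.091, -0.027], [-0.004, 0.246, -0.969]]
ft_force: [1.2, 0.3, -0.1]
grip_width: 0.0454
gripper_force: 0.0
```

Emit:
drive_tool(
  offset=[
    [0.95,-0.12,-0.04],
    [0.95,-0.12,-0.04],
    [0,0,0],
    [0,0,0],
    [0,0,0],
    [0,0,0],
    [0,0,0],
    [0,0,0],
    [0,0,0],
    [0,0,0],
  ],
  turn=[
    [0,0,0],
    [0,0,0],
    [0.28,-0.93,-0.24],
    [0.28,-0.93,-0.24],
    [0.28,-0.93,-0.24],
    [0.28,-0.93,-0.24],
    [0.28,-0.93,-0.24],
    [0.28,-0.93,-0.24],
    [0.28,-0.93,-0.24],
    [0,0,0],
  ],
  hand=[0.53,0.53,0.53,0.53,0.53,0.53,0.53,0.53,0.53,0.53],
)

```text
time_s: 19.4
position: [0.4988, 0.3511, 0.3383]
tool_rot: [[-0.001, 1.0, -0.001], [0.763, -0.0, -0.646], [-0.646, -0.002, -0.763]]
ft_force: [0.1, 0.2, 0.0]
grip_width: 0.0457
gripper_force: 0.0
```

```bash
python3 -c "
from h import *
plan((.5217,.34,.016),Rt(-1,40))
cv2.imwrite('pics/t7.png',get_image('top'));cv2.imwrite('pics/s7.png',get_image('side'))
cv2.imwrite('pics/c7.png',np.hstack([cv2.resize(cv2.imread('pics/t7.png')[130:430,100:500],None,fx=1,fy=1),cv2.imread('pics/s7.png')[120:420,100:500]]))"
```

```text
t 19.4 P [0.4988 0.3511 0.3383] q [ 36.6  39.8  35.1 -39.2 124.9  19.2] F [0.1 0.2 0. ]
total offset units now [4.993 0.587 6.327]
total turn units [-0.01  0.04  0.01]
offset units after turn [4.965 0.572 6.351]
```

View pics/c7.png

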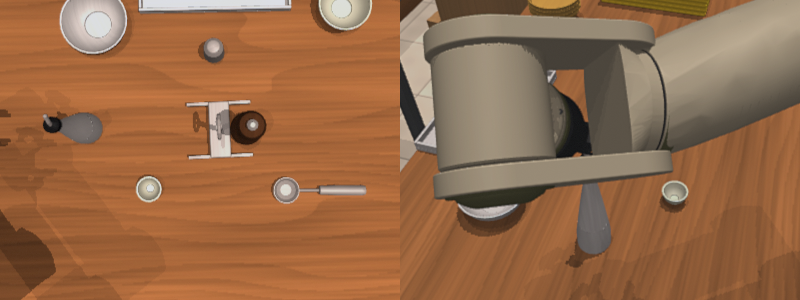

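The mill is home in the right stall and the cruet hasn't moved (foot about 187,257). Descending behind the cruet.

Emit:
drive_tool(
  offset=[
    [0.49,0.058,0.62],
    [0.49,0.058,0.62],
    [0.49,0.058,0.62],
    [0.49,0.058,0.62],
    [0.49,0.058,0.62],
    [0.49,0.058,0.62],
    [0.49,0.058,0.62],
    [0.49,0.058,0.62],
    [0.49,0.058,0.62],
    [0.49,0.058,0.62],
  ],
  turn=[
    [0,0,0],
    [0,0,0],
    [0,0,0],
    [0,0,0],
    [0,0,0],
    [0,0,0],
    [0,0,0],
    [0,0,0],
    [0,0,0],
    [0,0,0],
  ],
  hand=[0.53,0.53,0.53,0.53,0.53,0.53,0.53,0.53,0.53,0.53],
)

```text
time_s: 20.75
position: [0.5222, 0.3402, 0.0247]
tool_rot: [[0.004, 1.0, 0.001], [0.766, -0.002, -0.643], [-0.643, 0.003, -0.766]]
ft_force: [-0.3, 0.7, 0.6]
grip_width: 0.0451
gripper_force: 0.0
```

```bash
python3 -c "
from h import *
plan((.5217,.31,.0145),Rt(-1,40))
cv2.imwrite('pics/t8.png',cv2.resize(get_image('top')[200:320,90:290],None,fx=4,fy=4))"
```

```text
t 20.75 P [0.5222 0.3402 0.0247] q [ 34.8  53.4  58.8 -32.   92.8  40.6] F [-0.3  0.7  0.6]
total offset units now [-0.415 -0.012  0.681]
total turn units [ 0.01  0.   -0.03]
offset units after turn [-0.416 -0.013  0.68 ]
```

View pics/t8.png

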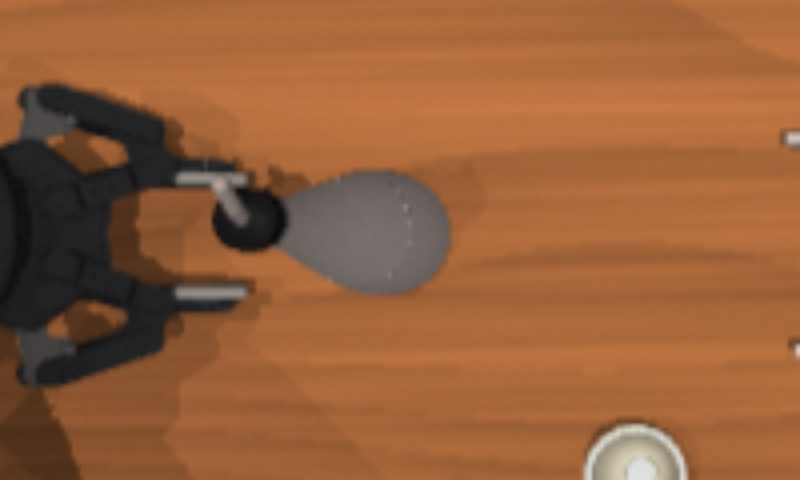

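Fork centred on the cruet (finger rows mid about 258.7, foot about 258.2). Picture budget is used up, so from here I'll use numbers.

Emit:
drive_tool(
  offset=[
    [-0.042,0,0.068],
    [-0.042,0,0.068],
    [-0.042,0,0.068],
    [-0.042,0,0.068],
    [-0.042,0,0.068],
    [-0.042,0,0.068],
    [-0.042,0,0.068],
    [-0.042,0,0.068],
    [-0.042,0,0.068],
    [-0.042,-0.01,0.068],
  ],
  turn=[
    [0,0,0],
    [0,0,0],
    [0,0,0],
    [0,0,0],
    [0,0,0],
    [0,0,0],
    [0,0,0],
    [0,0,0],
    [0,0,0],
    [0,0,0],
  ],
  hand=[0.53,0.53,0.53,0.53,0.53,0.53,0.53,0.53,0.53,0.53],
)

```text
time_s: 22.05
position: [0.5214, 0.3098, 0.0145]
tool_rot: [[0.001, 1.0, 0.001], [0.764, 0.0, -0.646], [-0.646, 0.001, -0.764]]
ft_force: [0.1, 0.4, -0.3]
grip_width: 0.0453
gripper_force: 0.0
```

Emit:
drive_tool(
  offset=[
    [-0.07,0,0.059],
    [-0.07,0,0.059],
    [-0.1,-0.006,0.084],
    [-0.154,-0.01,0.129],
    [-0.154,-0.01,0.129],
    [-0.154,-0.01,0.129],
    [-0.154,-0.01,0.129],
    [-0.154,-0.01,0.129],
    [-0.154,-0.01,0.129],
    [-0.1,-0.006,0.084],
  ],
  turn=[
    [0,0,0],
    [0,0,0],
    [0,0,0],
    [0,0,0],
    [0,0,0],
    [0,0,0],
    [0,0,0],
    [0,0,0],
    [0,0,0],
    [0,0,0],
  ],
  hand=[0.53,0.53,0.53,0.53,0.53,0.53,0.53,0.53,0.53,0.53],
)

```text
time_s: 23.3
position: [0.5185, 0.2435, 0.0148]
tool_rot: [[0.001, 1.0, 0.001], [0.764, 0.0, -0.646], [-0.646, 0.001, -0.764]]
ft_force: [0.5, 1.8, -0.7]
grip_width: 0.0456
gripper_force: 0.9
```

```bash
cat > cr.py <<'E'
from h import *
plan((.5126,.0865,.0145),Rt(-1,40))
t=get_image('top');cv2.imwrite('pics/now.png',t)
h=cv2.cvtColor(t,cv2.COLOR_BGR2HSV)
m=((h[...,1]<50)&(h[...,2]>60)&(h[...,2]<160)).astype('uint8');m=cv2.morphologyEx(m,cv2.MORPH_OPEN,np.ones((7,7)))
n,l,st,c=cv2.connectedComponentsWithStats(m[225:300,150:308])
for i in range(1,n):
    if st[i][4]>150: x,y,w,hh,a=st[i]; print('blob',x+150,y+225,w,hh,a,'right edge at',bp('top',x+150+w,y+225+hh/2,0))
E
python3 cr.py
```

```text
t 23.3 P [0.5185 0.2435 0.0148] q [ 28.1  49.   72.6 -35.2  81.9  40.6] F [ 0.5  1.8 -0.7]
total offset units now [-2.992 -0.147  2.54 ]
total turn units [ 0.01  0.04 -0.01]
offset units after turn [-3.001 -0.147  2.528]
blob 197 245 34 29 817 right edge at [0.51773311 0.18981569]
```

Emit:
drive_tool(
  offset=[
    [-0.1,-0.006,0.084],
    [-0.191,-0.011,0.162],
    [-0.191,-0.011,0.162],
    [-0.191,-0.011,0.162],
    [-0.191,-0.011,0.162],
    [-0.191,-0.011,0.162],
    [-0.191,-0.011,0.162],
    [-0.191,-0.011,0.162],
    [-0.191,-0.011,0.162],
    [-0.1,-0.006,0.084],
  ],
  turn=[
    [0,0,0],
    [0,0,0],
    [0,0,0],
    [0,0,0],
    [0,0,0],
    [0,0,0],
    [0,0,0],
    [0,0,0],
    [0,0,0],
    [0,0,0],
  ],
  hand=[0.53,0.53,0.53,0.53,0.53,0.53,0.53,0.53,0.53,0.53],
)

```text
time_s: 24.6
position: [0.5145, 0.1528, 0.0148]
tool_rot: [[0.001, 1.0, 0.001], [0.764, -0.0, -0.646], [-0.646, 0.001, -0.764]]
ft_force: [0.2, 2.3, -0.4]
grip_width: 0.0453
gripper_force: 1.1
```

```bash
python3 cr.py
```

```text
t 24.6 P [0.5145 0.1528 0.0148] q [ 20.6  45.2  82.9 -39.2  73.   39.7] F [ 0.2  2.3 -0.4]
total offset units now [-1.261 -0.047  1.075]
total turn units [ 0.01  0.04 -0.01]
offset units after turn [-1.265 -0.048  1.07 ]
blob 250 246 27 29 599 right edge at [0.51396886 0.09925537]
```

Emit:
drive_tool(
  offset=[
    [-0.1,-0.004,0.084],
    [-0.153,-0.006,0.13],
    [-0.153,-0.006,0.13],
    [-0.153,-0.006,0.13],
    [-0.153,-0.006,0.13],
    [-0.153,-0.006,0.13],
    [-0.153,-0.006,0.13],
    [-0.08,-0.004,0.068],
    [-0.04,0,0.034],
    [0,0,0],
  ],
  turn=[
    [0,0,0],
    [0,0,0],
    [0,0,0],
    [0,0,0],
    [0,0,0],
    [0,0,0],
    [0,0,0],
    [0,0,0],
    [0,0,0],
    [0,0,0],
  ],
  hand=[0.53,0.53,0.53,0.53,0.53,0.53,0.53,0.53,0.53,0.53],
)

```text
time_s: 25.9
position: [0.5128, 0.0936, 0.0147]
tool_rot: [[0.001, 1.0, 0.001], [0.763, 0.0, -0.646], [-0.646, 0.001, -0.763]]
ft_force: [0.8, 0.3, 0.1]
grip_width: 0.0453
gripper_force: 0.5
```

Emit:
drive_tool(
  offset=[
    [-0.02,0,0.017],
    [-0.02,0,0.017],
    [-0.02,0,0.017],
    [0,0,0],
    [0,0,0],
    [0,0,0],
    [0,0,0],
    [0,0,0],
    [0,0,0],
    [0,0,0],
  ],
  turn=[
    [0,0,0],
    [0,0,0],
    [0,0,0],
    [0,0,0],
    [0,0,0],
    [0,0,0],
    [0,0,0],
    [0,0,0],
    [0,0,0],
    [0,0,0],
  ],
  hand=[0.53,0.53,0.53,0.53,0.53,0.53,0.53,0.53,0.53,0.53],
)

```text
time_s: 27.15
position: [0.5128, 0.0906, 0.0146]
tool_rot: [[0.001, 1.0, 0.001], [0.764, 0.0, -0.646], [-0.646, 0.001, -0.764]]
ft_force: [0.1, 1.2, 1.5]
grip_width: 0.0452
gripper_force: 1.1
```

Emit:
drive_tool(
  offset=[
    [-0.02,0,0.017],
    [-0.02,0,0.017],
    [-0.02,0,0.017],
    [0,0,0],
    [0,0,0],
    [0,0,0],
    [0,0,0],
    [0,0,0],
    [0,0,0],
    [0,0,0],
  ],
  turn=[
    [0,0,0],
    [0,0,0],
    [0,0,0],
    [0,0,0],
    [0,0,0],
    [0,0,0],
    [0,0,0],
    [0,0,0],
    [0,0,0],
    [0,0,0],
  ],
  hand=[0.53,0.53,0.53,0.53,0.53,0.53,0.53,0.53,0.53,0.53],
)

```text
time_s: 28.4
position: [0.5129, 0.0887, 0.0145]
tool_rot: [[0.001, 1.0, 0.002], [0.765, 0.001, -0.644], [-0.644, 0.002, -0.765]]
ft_force: [0.0, 11.0, 1.9]
grip_width: 0.0455
gripper_force: 5.5
```

Contact force is 11 N at y = 0.0887, exactly the predicted home position. Backing off, raising clear and checking.

Emit:
drive_tool(
  offset=[
    [0.05,0,-0.042],
    [0.1,0,-0.084],
    [0.19,0,-0.16],
    [0.19,0,-0.16],
    [0.19,0,-0.16],
    [0.19,0,-0.16],
    [-0.3,0,-0.36],
    [-0.64,0,-0.76],
    [-0.64,0,-0.76],
    [0,0,0],
  ],
  turn=[
    [0,0,0],
    [0,0,0],
    [0,0,0],
    [0,0,0],
    [0,0,0],
    [0,0,0],
    [0,0,0],
    [0,0,0],
    [0,0,0],
    [0,0,0],
  ],
  hand=[0.53,0.53,0.53,0.53,0.53,0.53,0.53,0.53,0.53,0.53],
)

```text
time_s: 29.65
position: [0.5138, 0.1355, 0.1166]
tool_rot: [[0.005, 1.0, 0.006], [0.765, 0.0, -0.644], [-0.644, 0.008, -0.765]]
ft_force: [0.2, -0.3, -0.3]
grip_width: 0.0447
gripper_force: 0.0
```

Run:
```python
from h import *
import runpy; runpy.run_path('cr.py')
t=get_image('top');r=cv2.imread('pics/top0.png')
# bystander shift by template match against the first picture
for n,(x,y,w,h) in dict(bowl_l=(158,115,72,72),bowl_r=(417,105,58,58),shaker=(300,165,28,30),ramekin=(234,304,30,30),spoon=(370,304,100,32)).items():
    q=cv2.matchTemplate(t[y-15:y+h+15,x-15:x+w+15],r[y:y+h,x:x+w],cv2.TM_CCOEFF_NORMED);_,v,_,l=cv2.minMaxLoc(q);print(n,round(v,2),l[0]-15,l[1]-15)
m=(t.max(2)<75).astype('uint8');n,l,st,c=cv2.connectedComponentsWithStats(m[225:300,325:400]);print('dark blobs',[s.tolist() for s in st[1:] if s[4]>100])
print('expected mill foot px',pj('top',(.5155,-.037-.032,0)),pj('top',(.5155,-.037,.228)),'cruet stopper',pj('top',(.5126,.065,.22)))
s=get_image('side');print('side mill head/foot, cruet head px',pj('side',(.5155,-.037,.228)),pj('side',(.5126,.065,.22)))
for p in ((.5155,-.037,.2),(.5126,.065,.22),(.5126,.065,.1)): 
    u,v=pj('side',p).astype(int); print('side bgr',s[v,u])
for p in ((.5155,-.037,.2),(.5126,.065,.215),(.5126,.065,.1)): 
    u,v=pj('top',p).astype(int); print('top bgr',s[v,u]*0+t[v,u])
```

```text
t 29.65 P [0.5138 0.1355 0.1166] q [ 19.1  36.1  80.8 -38.3  80.6  31.7] F [ 0.2 -0.3 -0.3]
total offset units now [ 0.706 -0.049  2.741]
total turn units [ 0.06  0.02 -0.05]
offset units after turn [ 0.701 -0.029  2.743]
blob 284 248 24 28 423 right edge at [0.50980411 0.03823186]
bowl_l 1.0 0 0
bowl_r 1.0 0 0
shaker 1.0 0 0
ramekin 1.0 0 0
spoon 1.0 0 0
dark blobs [[5, 16, 36, 33, 454]]
expected mill foot px [362.30530764 258.03302292] [352.8581619  254.53585202] cruet stopper [286.76696439 257.87997556]
side mill head/foot, cruet head px [344.05313368 155.43144323] [331.39315413 191.90685137]
side bgr [140 163 179]
side bgr [142 167 184]
side bgr [108 110 114]
top bgr [215 223 226]
top bgr [106 110 121]
top bgr [28 27 28]
```

The cruet's pixel colours are ambiguous, possibly because the arm is in view. I'll move the arm well clear and check both numerically.

Emit:
drive_tool(
  offset=[
    [-0.3,0,-0.9],
    [-0.3,0,-0.9],
    [0.1,0,-0.95],
    [0.1,0,-0.95],
    [0.1,0,-0.95],
    [0.1,0,-0.95],
    [0.1,0,-0.95],
    [0,0,-0.5],
    [0,0,0],
    [0,0,0],
  ],
  turn=[
    [0,0,0],
    [0,0,0],
    [0,0,0],
    [0,0,0],
    [0,0,0],
    [0,0,0],
    [0,0,0],
    [0,0,0],
    [0,0,0],
    [0,0,0],
  ],
  hand=[0.53,0.53,0.53,0.53,0.53,0.53,0.53,0.53,0.53,0.53],
)

```text
time_s: 31.05
position: [0.5124, 0.3138, 0.3292]
tool_rot: [[-0.001, 1.0, -0.001], [0.763, -0.0, -0.647], [-0.647, -0.001, -0.763]]
ft_force: [-0.6, -0.1, -0.5]
grip_width: 0.0454
gripper_force: 0.0
```

Run:
```python
from h import *
print(observe()['position'])
t=get_image('top');s=get_image('side')
def asc(im,x0,x1,y0,y1,st=2):
    h=cv2.cvtColor(im,cv2.COLOR_BGR2HSV)
    for y in range(y0,y1,st):
        print(y,''.join('#' if h[y,x,2]<60 else ('.' if h[y,x,1]>110 else ('o' if h[y,x,2]<150 else '+')) for x in range(x0,x1)))
asc(t,272,376,228,292)
asc(s,280,380,140,290,4)
for n in('top','side'):
    print(n,[pj(n,p).round().tolist() for p in ((.5155,-.037,.2),(.5155,-.037,.0),(.5126,.065,.215),(.5126,.065,0))])
```

```text
[0.51243454 0.31375009 0.32919155]
228 ........................................................................................................
230 ................................................................++++++++++++++..........................
232 ......................++++++++++++++o++++++++++++++++++++++++++++++++++++++++++.........................
234 ..............o+++++++++++++++++++++o++++++++++++++++++++ooooooo........................................
236 ...............ooooooo..............o++++++++++++++++++++...............................................
238 ....................................o++++++++++++++++++++...............................................
240 ....................................o+++++++++++++++ooooo...............................................
242 ....................................o++++++++++++oooooooo................############...................
244 ....................................o++++++++oooooooooooo.........#######..............#................
246 ................ooooooooooo.........o++++++++oooooooooooo.......#######.........
[... 5851 characters left out ...]
ooooooooooooooo.....................
272 ooooooooooooooooooooooooooooooooooooooooooooooooooooooooooooooooo........o++oo......................
276 ooooooooooooooo.....................ooooooooooooooooooooooooooooo........oooo.......................
280 .....................................ooooooooooooooooooooooooooo........oooo........................
284 ..........................................oooooooooooooooooo........................................
288 ....................................................................................................
top [[352.0, 255.0], [346.0, 258.0], [287.0, 258.0], [294.0, 261.0]]
side [[344.0, 167.0], [342.0, 242.0], [331.0, 194.0], [331.0, 276.0]]
```

The top view confirms both stand upright at the predicted pixels (stopper about 286,259; mill cap about 352,255). Both feet touch the block, and none of the bystanders has moved.

```bash
python3 -c "
from rig import env
print(env.close_job())"
```

```text
the job is handed in; nothing more can be done
None
```

The mill and the cruet are both pushed home in their stalls and standing upright, the bystanders have not moved, and the job was handed in at about 31 s; no verdict came back.

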